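# Run a thread tap through an easel clamp block

## Robot

A 7-joint arm with a two-finger parallel gripper is mounted at the origin on a cart in front of the work surface, level with it; the furniture and walls round the work are solid. World frame = base frame: x ahead of the robot, y to its left, z up, the work surface at z = 0. Lengths are in m, angles in rad, forces in N, time in s.
With the tool pointing down it reaches from about 0.4 to 0.85 m from the base axis. Payload 6.9 kg.
Tool frame: the origin (TCP) lies between the finger pads; the fingertips stand 22 mm ahead of it and the grasp point (between the pads) lies 3 mm ahead of it; z points along the fingers, y is the direction in which the jaws open and shut (so a half turn about z gives the same grasp; the last joint's range is limited). The gripper opens to 85 mm and grips with 20 to 120 N. Pads are 22 mm wide; open, the fingers measure 114 mm over their backs; the gripper's body (76 mm by 85 mm) begins 54 mm behind the grasp point. The pads swing forward as they close: fully open they stand 13 mm farther back than shut.
Start: joints at [-1.167, 0.507, -0.238, 1.5, 0.126, 1.149, -0.155], TCP at [0.184, 0.597, 0.226] pointing down, gripper open.
Joint ranges: [-3.08, 3.08], [-0.24, 2.05], [-1.43, 1.35], [0, 2.5], [-1.52, 4.66], [0.17, 1.96], [-2.89, 2.89]. Speed limits (rad/s): [2.39, 2.39, 3.14, 3.14, 3.14, 3.14, 3.14].

## Interface

Orientations are given as a unit quaternion [x, y, z, w].
In Python, from workcell import state, imaging, robot, models gives the robot as it stands.
- The arm moves only by the shell command python3 -m handwheel 'ROWS'. ROWS is text: rows parted by semicolons, each of 7 numbers parted by spaces: the shift along the tool's x, y, z in mm, then the turn, a rotation vector about the tool's x, y, z in degrees, then the closure, from 0 (fully open) to 1 (shut). A call has exactly 8 rows; each row is the pose to reach, as a shift and turn from the pose commanded when the call began, along the tool's axes at that moment; what a row does not reach only later rows make up. A row lasts 1/12 s, in which the tool goes at most 41.7 mm and 7.16 degrees, less where a joint would pass 70% of its speed; a pose out of reach is approached as far as the arm can. A call with a gripper value outside its range is refused whole. The fingers move at their own pace and stop on an object; the grip force is fixed at half the most. Time passes only in rows, so rows that repeat a pose let the fingers close, or fill a call up. It gives the time, the measured TCP pose, the force and the opening at its end, in the units of the state.
- state(): the state, without advancing time (a new reading comes with each control period).
- imaging.grab_frame(name): name is "side" or "top"; returns a dict with "pixels" (480x640x3 uint8, red, green, blue), "mtx" (3x3 intrinsics, pixels), "extrinsics" (4x4, takes a point from world to camera coordinates). Camera axes: x right, y up, looking along -z (the intrinsics and any distortion apply to the point x, -y, -z); pixel columns grow to the right and rows downward; lengths in m; the calibration is good to about 2 mm. A picture is of the moment at which its call begins. There is no depth.
- robot.sign_off(): hands the job in, once; it reports no verdict.
Trained networks look in the newest picture that a camera, given by its name, has taken for a name from the list of things; names that differ only in an ending like _2 or _b are one class to them, and where a whole thing is asked for, a point or a joint stands for the part that bears it (a point fixed in the world has none). Each returns a list of dicts, best first, with "conf" (0 to 1); they miss things now and then, are a little off and sometimes report something else, mostly with a low value. They report only what shows in the picture. A call takes as long as a camera call.
- models.recognise(name, camera): "extent" ([left, top, width, height] in pixels, round what is visible of it).
- models.trace(name, camera): "region" (480x640 bool, what is visible of it) and "extent" ([left, top, width, height] in pixels, round what is visible of it).
The state is a dict: "t": time; "joint_pos": joint angles; "joint_velocities": joint speeds; "joint_efforts": joint torques, N m; "position": TCP position; "ee_rot": TCP orientation; "contact_force": force on the tool from outside, world axes, zero at the start; "ft_torque": the same for the moment, N m; "finger_gap": finger opening in m.
Only numpy, scipy, OpenCV 4.12 (cv2) and the standard library are available. Lean on these libraries where they do the work, as an engineer would, in place of code of your own. Each camera call takes 0.05 s, during which the arm holds its last target.

## Task

Clean out the thread of the wooden clamp block on the jig board by turning the tap's T-handle clockwise (seen from above): first half a turn forward, then a quarter turn back to free the debris, then half a turn forward again, until the tap's depth collar comes down on the block. Leave the tap standing there, and do not disturb the things lying around.

Things in the scene. Friction and masses are not known exactly. Their poses are not given: they have to be found in the camera images.
- jig: plywood board 150 x 110 x 15 mm screwed to the bench; a wooden block 80 x 60 x 45 mm is held on its middle between two low cleats, its top 60 mm above the bench. Origin: centre of the board's underside, z up, x along the 150 mm side. The tap stands upright in the block's threaded hole, on the board's z axis
- tap_hub (a point): centre of the T-handle's dark steel hub, on the tap's axis, 119 mm above the bench at the start. Hub 30 mm long (point x), 20 mm thick (point y), 32 mm high; its flat 30 x 32 mm sides can be pinched from above. A 10 mm round bar runs through it along point x, 80 mm to either side, 2 mm below this point (end knobs 13 mm thick). It turns with the tap, z up. Thread lowers it 5 mm per clockwise turn
- tap (a joint): angle of the tap in rad: 0 at the start, growing clockwise seen from above (so point x turns by minus this angle about the vertical). It stops hard at 4.75 (about three quarters of a turn), where the collar sits on the block. It resists with about 0.12 N m (varies somewhat), and stays where it is left
- spare_block: loose finished wooden block 80 x 60 x 45 mm with an upright 26 mm hole, beside the jig board; origin at the centre of its underside; to be left alone
- scraper: wax scraper 171 x 37 x 18 mm with a turned wooden handle, lying on the other side of the jig board; origin at the centre of its underside; to be left alone
- tape: roll of masking tape 93 mm across, 24 mm high, lying flat to the left; origin at the centre of its underside; to be left alone
- small_tin: small open tin 59 mm across, 45 mm high, to the right; origin at the centre of its underside; to be left alone
- tap_collar (a point): centre of the tap's round steel depth collar, 42 mm across, 8 mm high; its underside is 4 mm below this point, and 3.8 mm above the block's top at the start. A 16 mm thick shank joins it to the hub, whose centre is 51 mm above

How it is judged:
By the outcome, as a careful person would: the job done as asked, in the order asked, and still so for the second after the job is handed in, with the robot touching nothing.
It also fails if it takes over 61 s, if anything falls off the work surface, if the arm or the gripper's body presses on something with over 40 N, if the wrist force passes 120 N, or if a joint passes its speed limit or range.

## Working session

There is one attempt and no reset: what is moved stays moved. The work goes in short steps, Python scripts to look and compute and a shell command to move; the robot and the scene stay as the last step left them, time stands still between calls to the robot, and variables do not carry over. Pictures are saved under pics/ and viewed, and the job is handed in when it is done.

```bash
ls; mkdir -p pics
python3 - <<'E'
from workcell import state, imaging, robot, models
import cv2
s=state(); print(s)
for n in ("side","top"):
    f=imaging.grab_frame(n); cv2.imwrite(f"pics/{n}0.png",f["pixels"][:,:,::-1]); print(f["mtx"],f["extrinsics"],[k for k in f])
    for o in ("tap_hub","tap_collar","jig"):
        print(n,o,[(r["extent"],round(r["conf"],2)) for r in models.recognise(o,n)])
E
```

```text
pics
{'t': 0.0, 'joint_pos': array([-1.16650828,  0.50830829, -0.23749206,  1.5011323 ,  0.12568849,
        1.14887914, -0.15482115]), 'joint_velocities': array([ 2.10886756e-04, -1.42980793e-03, -1.06166441e-03,  3.41623043e-04,
        6.82796183e-05, -1.48948776e-03,  9.53865261e-05]), 'joint_efforts': array([ 2.11073389e-04, -6.20604730e+01, -2.18566597e+00, -2.49639326e+01,
        1.30249519e-02,  1.22071017e-02,  1.44964292e-05]), 'position': array([0.18391549, 0.59679992, 0.22554706]), 'ee_rot': array([ 1.48857283e-01,  9.88858307e-01, -8.63704905e-04, -1.10269616e-04]), 'contact_force': array([-0.34605589, -0.73713415,  0.33161067]), 'ft_torque': array([-0.03188187,  0.00438675,  0.02024178]), 'finger_gap': 0.08567603042625788}
[[494.28048621   0.         329.16046278]
 [  0.         494.28048621 239.09765558]
 [  0.           0.           1.        ]] [[ 0.99715846 -0.07508707 -0.00607826 -0.56063565]
 [ 0.05184453  0.62547617  0.77851892 -0.11692002]
 [-0.05465489 -0.77662185  0.6275917  -1.30869167]
 [ 0.          0.          0.          1.        ]] ['pixels', 'mtx', 'extrinsics']
side tap_hub []
side tap_collar [([291.3, 217.7, 56.3, 31.0], 0.9)]
side jig [([292.3, 215.4, 64.1, 61.0], 0.62)]
[[562.74101061   0.         321.57410259]
 [  0.         562.74101061 241.65529566]
 [  0.           0.           1.        ]] [[-0.02650374 -0.99952056  0.01600618  0.03574572]
 [ 0.9963017  -0.02510244  0.08217542 -0.57925635]
 [-0.08173423  0.01812494  0.99648934 -1.28843752]
 [ 0.          0.          0.          1.        ]] ['pixels', 'mtx', 'extrinsics']
top tap_hub [([289.6, 220.4, 37.7, 70.4], 0.7)]
top tap_collar [([290.6, 220.4, 36.0, 71.3], 0.93), ([121.4, 231.0, 47.7, 46.5], 0.42)]
top jig [([277.0, 220.8, 66.1, 77.4], 0.93), ([223.5, 207.0, 44.6, 38.1], 0.49)]
```

Run:
```python
import cv2
a=cv2.imread("pics/side0.png");b=cv2.imread("pics/top0.png")
cv2.imwrite("pics/s1.png",cv2.resize(a[150:330,210:450],None,fx=3.3,fy=3.3,interpolation=cv2.INTER_CUBIC))
cv2.imwrite("pics/t1.png",cv2.resize(b[170:350,190:430],None,fx=3.3,fy=3.3,interpolation=cv2.INTER_CUBIC))
```

```text
(no output)
```

View pics/top0.png

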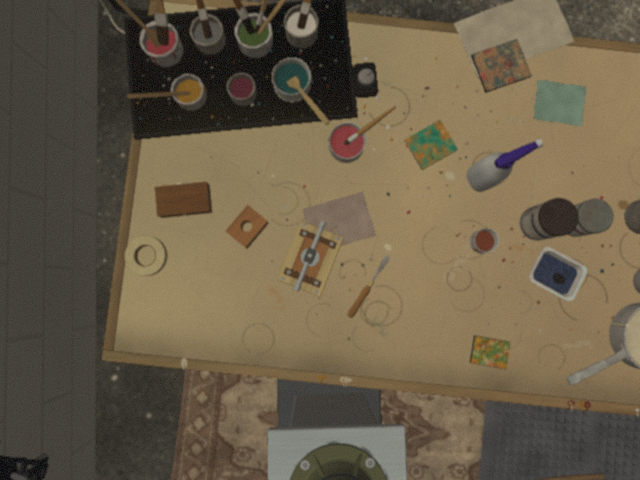

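View pics/side0.png

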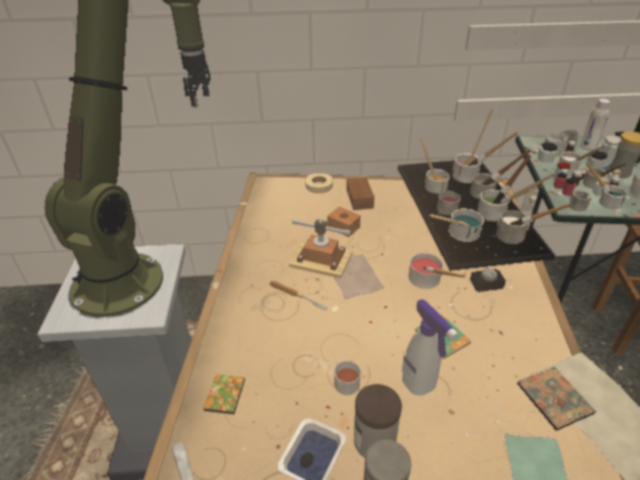

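```bash
sleep 1
```

```text
(no output)
```

View pics/t1.png

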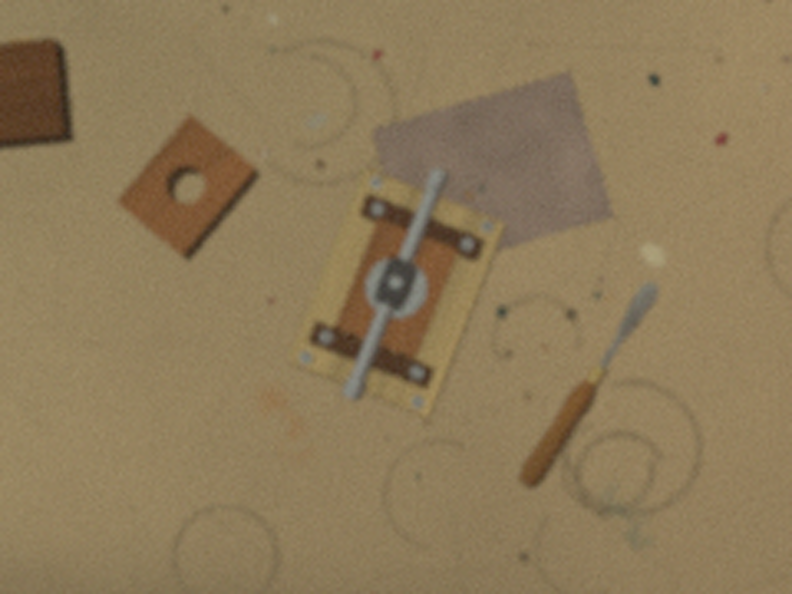

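View pics/s1.png

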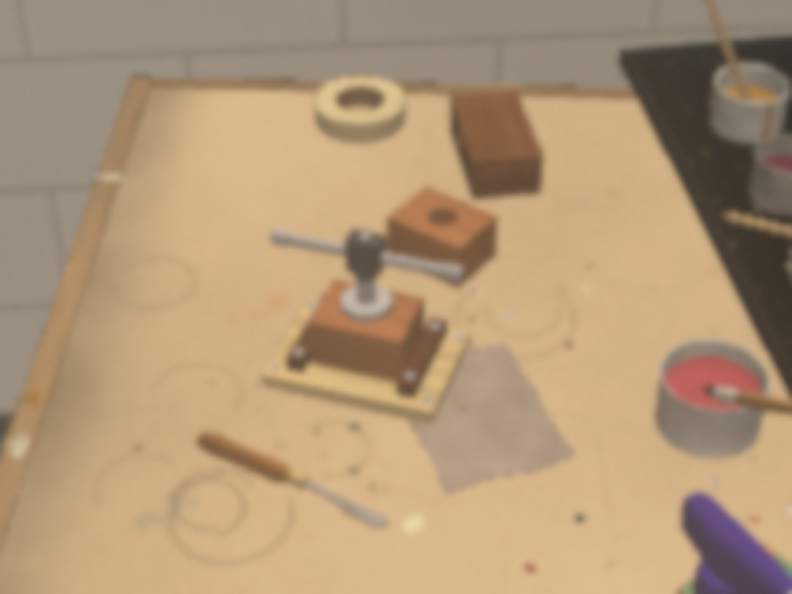

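```bash
cat > h.py <<'E'
import numpy as np, cv2
from scipy.spatial.transform import Rotation as R
from workcell import state, imaging, robot, models
def ray(f,u,v):
    K=f["mtx"];E=f["extrinsics"]
    d=np.array([(u-K[0,2])/K[0,0],-(v-K[1,2])/K[1,1],-1.])
    return -E[:3,:3].T@E[:3,3], E[:3,:3].T@d
def onplane(f,u,v,z):
    c,d=ray(f,u,v); return c+d*(z-c[2])/d[2]
def proj(f,p):
    K=f["mtx"];E=f["extrinsics"]
    q=E[:3,:3]@np.asarray(p)+E[:3,3]
    return np.array([K[0,0]*q[0]/-q[2]+K[0,2],K[1,1]*-q[1]/-q[2]+K[1,2]])
def crop(f,name,cx,cy,w=120,h=90,s=6.6):
    x,y=int(cx-w/2),int(cy-h/2)
    im=f["pixels"][max(y,0):y+h,max(x,0):x+w,::-1]
    im=cv2.resize(im,None,fx=s,fy=s,interpolation=cv2.INTER_CUBIC); cv2.imwrite("pics/"+name,im)
E
python3 - <<'E'
from h import *
t=imaging.grab_frame("top"); s=imaging.grab_frame("side")
e1=onplane(t,322.4,223,.117);e2=onplane(t,297,287.9,.117)
print(e1,e2,"mid",(e1+e2)/2,np.linalg.norm(e1-e2),"ang",np.degrees(np.arctan2(*(e1-e2)[[1,0]])))
h=onplane(t,310.3,255.8,.135);print("hubtop",h)
print("side of hub",proj(s,[h[0],h[1],.119]),proj(s,h))
print("ends side",proj(s,e1),proj(s,e2))
# jig corners
c=[onplane(t,190+a/3.3,170+b/3.3,.015) for a,b in((370,172),(505,222),(430,415),(290,362))]
print("jig",np.mean(c,0),c)
for n,f in(("top",t),("side",s)):
  for r in models.trace("tap_collar",n)[:1]:
    m=r["region"];ys,xs=np.nonzero(m);print(n,r["extent"],r["conf"],xs.mean(),ys.mean())
    if n=="top":
      P=np.array([onplane(t,x,y,.117)[:2] for x,y in zip(xs,ys)]);w,v=np.linalg.eigh(np.cov(P.T));print(P.mean(0),np.degrees(np.arctan2(v[1,1],v[0,1])))
crop(t,"t2.png",310,256);crop(s,"s2.png",320,230)
S=state();print(S["t"],S["position"],R.from_quat(S["ee_rot"]).as_matrix())
E
```

```text
[0.61289686 0.01959094 0.117     ] [0.47398289 0.07789652 0.117     ] mid [0.54343987 0.04874373 0.117     ] 0.15065401352033972 ang -22.768981799864296
hubtop [0.54126426 0.04757065 0.135     ]
side of hub [319.58119722 226.35061133] [319.46941077 221.48045564]
ends side [347.76848986 232.09302116] [293.79669702 221.34746855]
jig [0.54160343 0.04668994 0.015     ] [array([0.62792737, 0.0651301 , 0.015     ]), array([ 0.58974732, -0.03007342,  0.015     ]), array([0.45442182, 0.02691409, 0.015     ]), array([0.49431722, 0.12478899, 0.015     ])]
top [289.4, 220.3, 35.6, 69.9] 0.56 308.58316221765915 257.80492813141683
[0.53814915 0.05139031] 156.99314978626998
side [291.7, 219.7, 57.4, 29.4] 0.9 320.8694029850746 231.73694029850745
0.6 [0.18401892 0.59729413 0.22638578] [[-9.55678623e-01  2.94411902e-01 -3.10920328e-05]
 [ 2.94411902e-01  9.55678624e-01 -4.49815979e-06]
 [ 2.83896794e-05 -1.34526597e-05 -1.00000000e+00]]
```

View pics/t2.png

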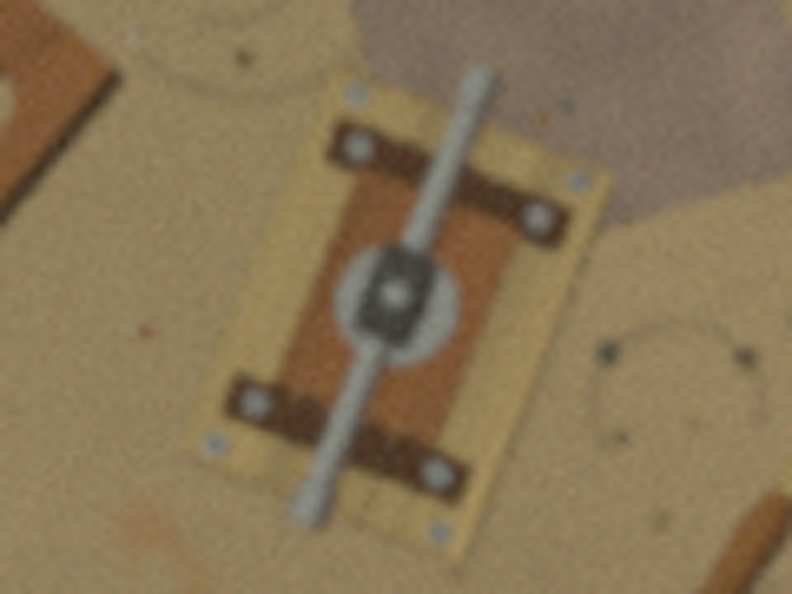

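View pics/s2.png

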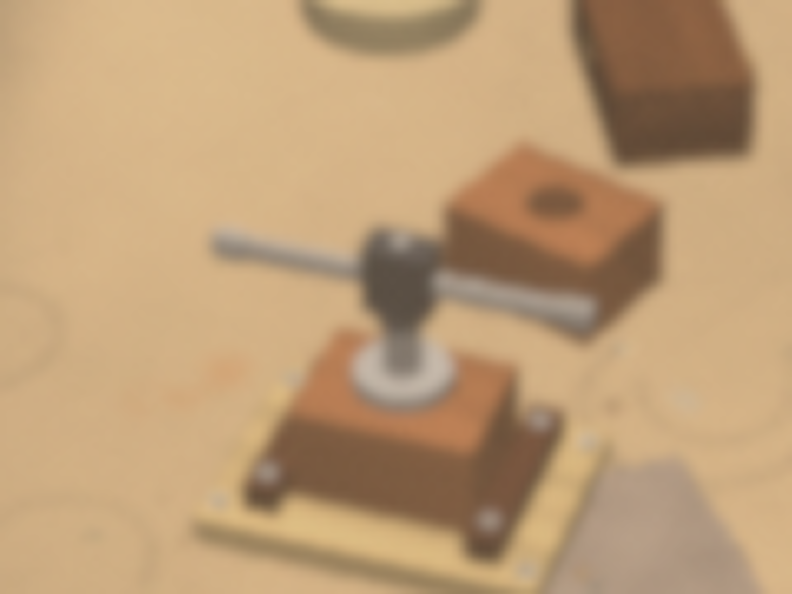

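```bash
python3 -m handwheel '-31 -26 0 0 0 0 0; -62 -52 0 0 0 0 0; -93 -78 0 0 0 0 0; -124 -104 0 0 0 0 0; -155 -130 0 0 0 0 0; -186 -156 0 0 0 0 0; -217 -182 0 0 0 0 0; -248 -208 0 0 0 0 0'; python3 -m handwheel '-31 -26 0 0 0 0 0; -62 -52 0 0 0 0 0; -93 -78 0 0 0 0 0; -124 -104 0 0 0 0 0; -155 -130 0 0 0 0 0; -186 -156 0 0 0 0 0; -217 -182 0 0 0 0 0; -248 -208 0 0 0 0 0'; python3 -c "
from h import *
S=state();print(S['t'],S['joint_pos'],S['position'],R.from_quat(S['ee_rot']).as_matrix())"
```

```text
t: 1.27
position: [0.3606, 0.3238, 0.2267]
ee_rot: [0.149, 0.989, 0.0, 0.0]
contact_force: [1.2, -0.0, 0.3]
finger_gap: 0.0854
t: 1.93
position: [0.5364, 0.0519, 0.2267]
ee_rot: [0.149, 0.989, 0.0, 0.0]
contact_force: [0.5, 1.1, 0.1]
finger_gap: 0.0854
1.9333 [-0.10172964  0.36818817 -0.05710059  1.72966284  0.02378423  1.04367115
  1.10514488] [0.53638544 0.05186053 0.22672881] [[-9.55722731e-01  2.94267774e-01  7.33861184e-04]
 [ 2.94267923e-01  9.55722962e-01  1.01568241e-04]
 [-6.71479724e-04  3.13022883e-04 -9.99999726e-01]]
```

```bash
python3 -m handwheel '-3 -1 0 0 0 3 0; -6.5 -2.5 0 0 0 6 0; -6.5 -2.5 15 0 0 6 0; -6.5 -2.5 35 0 0 6 0; -6.5 -2.5 55 0 0 6 0; -6.5 -2.5 70 0 0 6 0; -6.5 -2.5 70 0 0 6 0; -6.5 -2.5 70 0 0 6 0'; python3 -c "
from h import *
s=imaging.grab_frame('side');crop(s,'s3.png',320,210);t=imaging.grab_frame('top');crop(t,'t3.png',310,250)
S=state();print(S['t'],S['joint_pos'],S['position'],R.from_quat(S['ee_rot']).as_matrix(),proj(s,S['position']))"
```

```text
t: 2.6
position: [0.5407, 0.0494, 0.1562]
ee_rot: [0.2, 0.98, -0.0, -0.001]
contact_force: [-0.3, -0.2, 1.0]
finger_gap: 0.0854
2.7 [-0.11438483  0.44514157 -0.03183647  1.81797307  0.0179094   0.87723934
  1.01273643] [0.54170322 0.0494946  0.15742751] [[-9.19687346e-01  3.92648585e-01  1.50814373e-03]
 [ 3.92649237e-01  9.19688292e-01  1.51470810e-04]
 [-1.32754733e-03  7.31477271e-04 -9.99998851e-01]] [319.43487957 214.07982724]
```

View pics/s3.png

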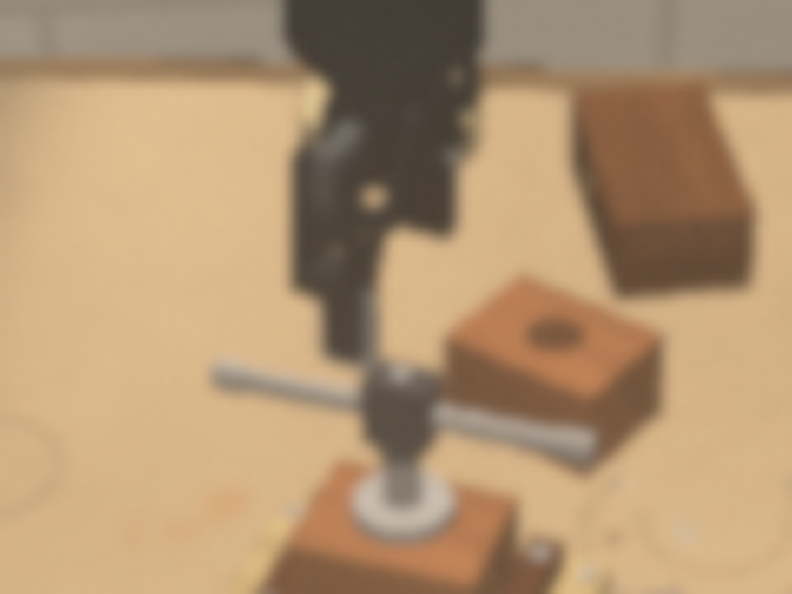

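View pics/t3.png

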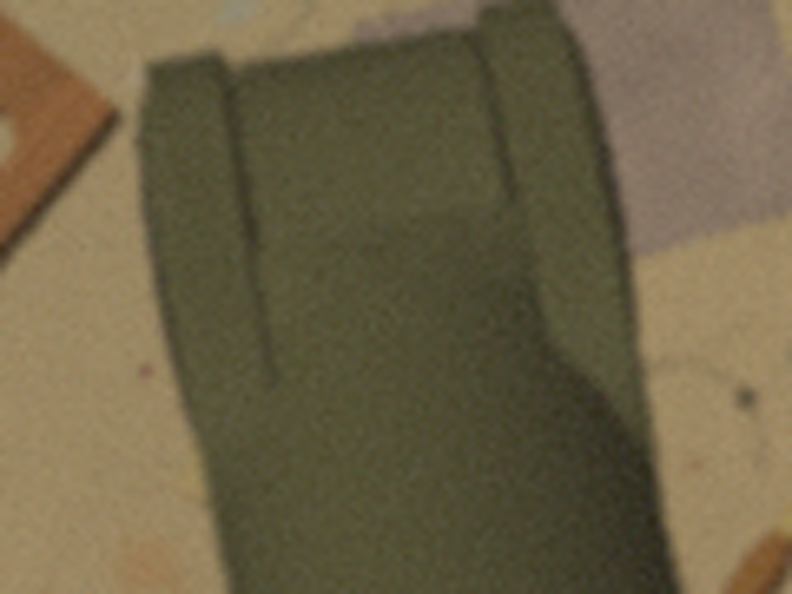

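```bash
python3 -m handwheel '-2 -0.5 10 0 0 0 0; -2 -0.5 22 0 0 0 0; -2 -0.5 33 0 0 0 0; -2 -0.5 33 0 0 0 0; -2 -0.5 33 0 0 0 0.3; -2 -0.5 33 0 0 0 0.6; -2 -0.5 33 0 0 0 1; -2 -0.5 33 0 0 0 1';python3 -m handwheel '0 0 0 0 0 0 1; 0 0 0 0 0 0 1; 0 0 0 0 0 0 1; 0 0 0 0 0 0 1; 0 0 0 0 0 0 1; 0 0 0 0 0 0 1; 0 0 0 0 0 0 1; 0 0 0 0 0 0 1'; python3 -c "
from h import *
s=imaging.grab_frame('side');crop(s,'s4.png',320,220)
S=state();print(S['t'],S['joint_pos'],S['position'],S['contact_force'],S['ft_torque'],R.from_quat(S['ee_rot']).as_matrix(),proj(s,S['position']))"
```

```text
t: 3.37
position: [0.5431, 0.0481, 0.1241]
ee_rot: [0.2, 0.98, 0.0, 0.001]
contact_force: [0.2, 0.3, -0.8]
finger_gap: 0.0388
t: 4.03
position: [0.5436, 0.0492, 0.1243]
ee_rot: [0.2, 0.98, 0.001, 0.001]
contact_force: [0.6, 2.8, 5.7]
finger_gap: 0.018
4.0833 [-0.11272053  0.4868746  -0.03232214  1.85470513  0.01990476  0.79791473
  1.0129021 ] [0.54356058 0.04920789 0.12427452] [0.35177796 3.4284912  6.04251477] [ 0.60655854 -0.05518628  0.02243698] [[-0.91998784  0.39194036  0.00226629]
 [ 0.39194359  0.91998847  0.00120205]
 [-0.00161383  0.00199413 -0.99999671]] [320.37962983 224.33380252]
```

View pics/s4.png

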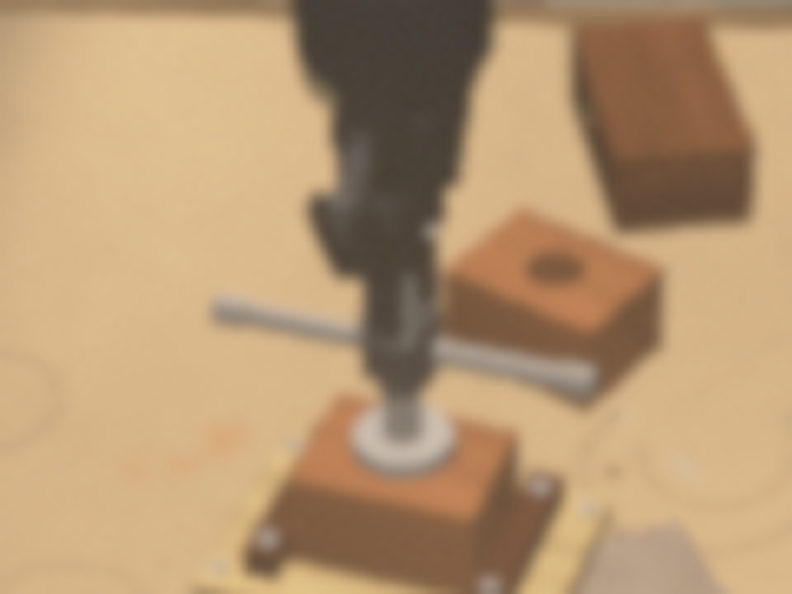

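```bash
python3 -m handwheel '0 1 0 0 0 5 1; 0 1 0.1 0 0 10 1; 0 1 0.2 0 0 16 1; 0 1 0.3 0 0 22 1; 0 1 0.4 0 0 29 1; 0 1 0.5 0 0 36 1; 0 1 0.6 0 0 43 1; 0 1 0.6 0 0 45 1'; python3 -c "
from h import *
S=state();print(S['t'],S['joint_pos'],S['position'],S['contact_force'],S['ft_torque'],R.from_quat(S['ee_rot']).as_euler('zyx',degrees=True))"
```

```text
t: 4.75
position: [0.5433, 0.0495, 0.1236]
ee_rot: [0.563, 0.827, 0.0, 0.0]
contact_force: [-2.3, 2.3, 7.6]
finger_gap: 0.018
4.75 [-0.26688501  0.49673385  0.19629439  1.85674644 -0.13038627  0.79954801
  0.37278471] [0.54328403 0.04950587 0.1236159 ] [-2.26523514  2.25170346  7.55262577] [0.2451458  0.5124056  0.06718951] [-1.11516432e+02  4.99453879e-02 -1.79979009e+02]
```

```bash
python3 -m handwheel '0 0 0.1 0 0 5 1; 0 0 0.1 0 0 11 1; 0 0 0.2 0 0 17 1; 0 0 0.3 0 0 23 1; 0 0 0.4 0 0 29 1; 0 0 0.5 0 0 35 1; 0 0 0.6 0 0 41 1; 0 0 0.6 0 0 45 1'; python3 -c "
from h import *
S=state();print(S['t'],S['joint_pos'],S['position'],S['contact_force'],S['ft_torque'],R.from_quat(S['ee_rot']).as_euler('zyx',degrees=True))"
```

```text
t: 5.42
position: [0.543, 0.0499, 0.123]
ee_rot: [0.836, 0.549, 0.0, -0.0]
contact_force: [-0.5, 1.7, 8.1]
finger_gap: 0.0174
5.4167 [-0.41440787  0.52380346  0.42379304  1.85948663 -0.28732012  0.81814659
 -0.25093231] [0.54297684 0.0498601  0.12297098] [-0.4557673   1.69419404  8.14073783] [0.65579171 0.70461876 0.13727102] [-6.66115816e+01  9.74413376e-03 -1.79932049e+02]
```

```bash
for i in 1; do python3 -m handwheel '0 0 0.1 0 0 5 1; 0 0 0.1 0 0 11 1; 0 0 0.2 0 0 17 1; 0 0 0.3 0 0 23 1; 0 0 0.4 0 0 29 1; 0 0 0.5 0 0 35 1; 0 0 0.6 0 0 41 1; 0 0 0.6 0 0 45 1'; done; python3 -c "
from h import *
S=state();print(S['t'],S['joint_pos'],S['position'],S['contact_force'],S['ft_torque'],R.from_quat(S['ee_rot']).as_euler('zyx',degrees=True))
s=imaging.grab_frame('side');crop(s,'s5.png',320,220)"
```

```text
t: 6.08
position: [0.5432, 0.0503, 0.1224]
ee_rot: [0.982, 0.188, 0.0, -0.001]
contact_force: [-2.6, 2.9, 8.2]
finger_gap: 0.0177
6.0833 [-0.55321905  0.57241817  0.65389385  1.8615557  -0.45259116  0.85969007
 -0.86702224] [0.54315069 0.05027924 0.12237616] [-2.64662251  2.88544682  8.15491279] [1.02480563 0.49596562 0.12965001] [-2.16299155e+01  2.17359089e-02 -1.79889402e+02]
```

View pics/s5.png

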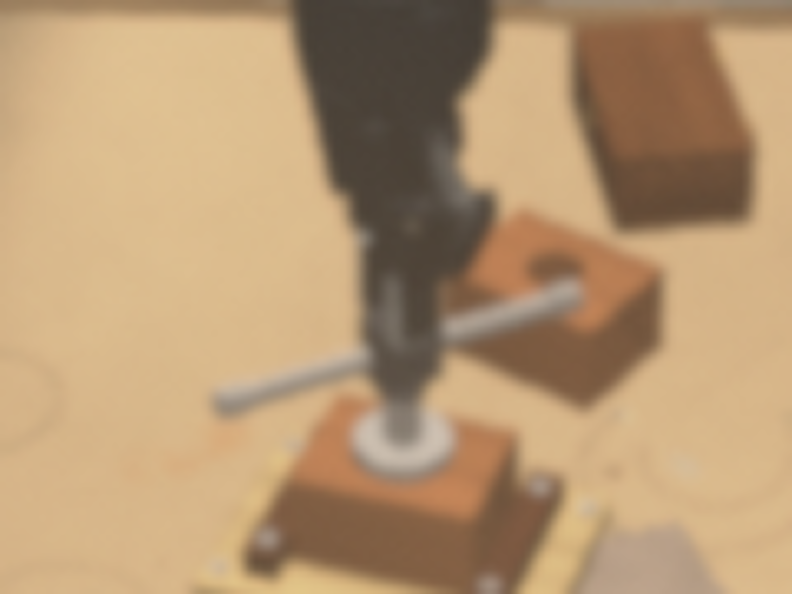

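The bar has followed the gripper to about 135°. It now runs from (293,236) to (346,219) px, and the neighbours haven't been touched. Next is the last 45° of the half turn.

```bash
python3 -m handwheel '0 0 0.1 0 0 5 1; 0 0 0.1 0 0 11 1; 0 0 0.2 0 0 17 1; 0 0 0.3 0 0 23 1; 0 0 0.4 0 0 29 1; 0 0 0.5 0 0 35 1; 0 0 0.6 0 0 41 1; 0 0 0.6 0 0 46 1'; python3 -m handwheel '0 0 0 0 0 0 1; 0 0 0 0 0 0 1; 0 0 0 0 0 0 1; 0 0 0 0 0 0 1; 0 0 0 0 0 0 1; 0 0 0 0 0 0 1; 0 0 0 0 0 0 1; 0 0 0 0 0 0 1'; python3 -c "
from h import *
S=state();print(S['t'],S['joint_pos'],S['position'],S['contact_force'],S['ft_torque'],R.from_quat(S['ee_rot']).as_euler('zyx',degrees=True))
s=imaging.grab_frame('side');crop(s,'s6.png',320,220)"
```

```text
t: 6.8
position: [0.5435, 0.0505, 0.1218]
ee_rot: [0.978, -0.211, 0.0, -0.001]
contact_force: [-0.0, 4.0, 7.0]
finger_gap: 0.0176
t: 7.47
position: [0.5435, 0.0504, 0.1218]
ee_rot: [0.978, -0.209, 0.0, -0.001]
contact_force: [-0.7, 4.8, 7.6]
finger_gap: 0.018
7.4667 [-0.67471303  0.64800044  0.88541173  1.8632609  -0.62430485  0.93299996
 -1.48810311] [0.54352472 0.05044472 0.12176161] [-0.67099361  4.82553304  7.57978239] [ 1.06669212  0.07759163 -0.06643187] [ 2.40776334e+01  5.77898503e-02 -1.79853678e+02]
```

View pics/s6.png

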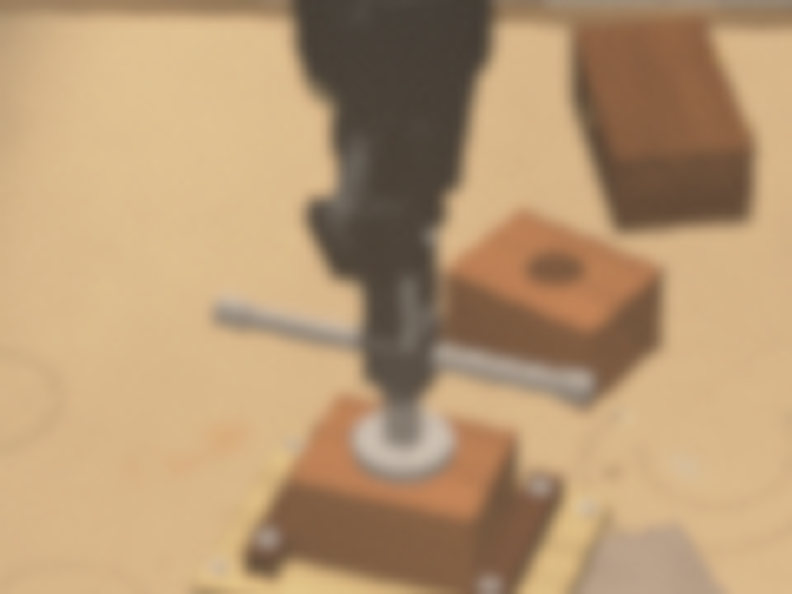

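Half a turn is done: the bar is back along its first line, and the tool has turned 181°. Next is a quarter turn back.

```bash
python3 -m handwheel '0 -0.5 -0.1 0 0 -5 1; -0.5 -1 -0.1 0 0 -11 1; -0.5 -1 -0.2 0 0 -17 1; -0.5 -1 -0.3 0 0 -23 1; -0.5 -1 -0.4 0 0 -29 1; -0.5 -1 -0.5 0 0 -35 1; -0.5 -1 -0.6 0 0 -41 1; -0.5 -1 -0.6 0 0 -45 1'; python3 -m handwheel '0 0 -0.1 0 0 -5 1; 0 0 -0.1 0 0 -11 1; 0 0 -0.2 0 0 -17 1; 0 0 -0.3 0 0 -23 1; 0 0 -0.4 0 0 -29 1; 0 0 -0.5 0 0 -35 1; 0 0 -0.6 0 0 -41 1; 0 0 -0.6 0 0 -46 1';  python3 -m handwheel '0 0 0 0 0 0 1; 0 0 0 0 0 0 1; 0 0 0 0 0 0 1; 0 0 0 0 0 0 1; 0 0 0 0 0 0 1; 0 0 0 0 0 0 1; 0 0 0 0 0 0 1; 0 0 0 0 0 0 1'; python3 -c "
from h import *
S=state();print(S['t'],S['joint_pos'],S['position'],S['contact_force'],S['ft_torque'],R.from_quat(S['ee_rot']).as_euler('zyx',degrees=True))
s=imaging.grab_frame('side');crop(s,'s7.png',320,220)"
```

```text
t: 8.18
position: [0.5431, 0.0506, 0.1224]
ee_rot: [0.983, 0.184, 0.0, -0.001]
contact_force: [-1.9, 0.9, 7.3]
finger_gap: 0.0174
t: 8.85
position: [0.543, 0.0501, 0.123]
ee_rot: [0.833, 0.553, 0.0, -0.0]
contact_force: [-1.4, 1.7, 8.1]
finger_gap: 0.0178
t: 9.52
position: [0.543, 0.0502, 0.123]
ee_rot: [0.834, 0.551, 0.0, -0.0]
contact_force: [-2.0, 1.1, 7.6]
finger_gap: 0.0177
9.5167 [-0.41465672  0.5236083   0.42245907  1.85942702 -0.28529933  0.81779863
 -0.24883885] [0.54296917 0.05015799 0.12297627] [-2.00065167  1.09400964  7.62402836] [0.17737527 0.59964146 0.08805093] [-6.68918160e+01  1.44391986e-02 -1.79978965e+02]
```

View pics/s7.png

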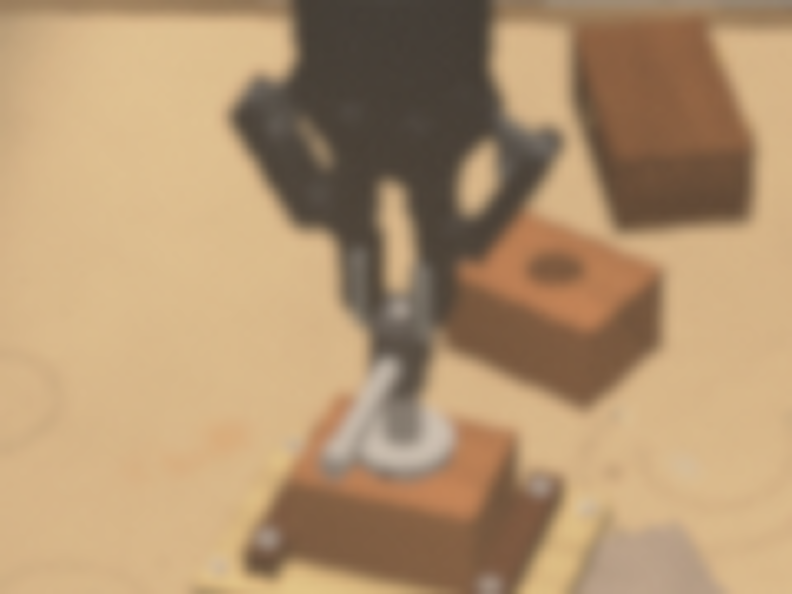

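```bash
python3 -m handwheel '0 0 0 0 0 0 0; 0 0 0 0 0 0 0; 0 0 0 0 0 0 0; 0 0 0 0 0 0 0; 0 0 0 0 0 0 0; 0 0 -15 0 0 0 0; 0 0 -30 0 0 0 0; 0 0 -45 0 0 0 0'; python3 -m handwheel '0 0 0 0 0 -3 0; 0 0 0 0 0 -10 0; 0 0 0 0 0 -17 0; 0 0 0 0 0 -24 0; 0 0 0 0 0 -31 0; 0 0 0 0 0 -38 0; 0 0 0 0 0 -45 0; 0 0 0 0 0 -52 0'; python3 -c "
from h import *
S=state();print(S['t'],S['joint_pos'],S['position'],S['contact_force'],S['ft_torque'],R.from_quat(S['ee_rot']).as_euler('zyx',degrees=True))
s=imaging.grab_frame('side');crop(s,'s8.png',320,220)"
```

```text
t: 10.23
position: [0.5427, 0.0501, 0.1674]
ee_rot: [0.835, 0.551, -0.001, -0.0]
contact_force: [0.9, 0.8, 0.7]
finger_gap: 0.0854
t: 10.9
position: [0.5429, 0.0501, 0.1671]
ee_rot: [0.506, 0.863, -0.0, -0.0]
contact_force: [0.6, -0.1, -0.3]
finger_gap: 0.0854
10.9 [-0.26871874  0.4445435   0.19413338  1.80239309 -0.10553563  0.9049194
  0.48222016] [0.54294261 0.05008743 0.16708671] [ 0.55728269 -0.14379576 -0.32671095] [-0.03891163 -0.02020945 -0.01779353] [-1.19215366e+02 -1.25608181e-02  1.79991542e+02]
```

View pics/s8.png

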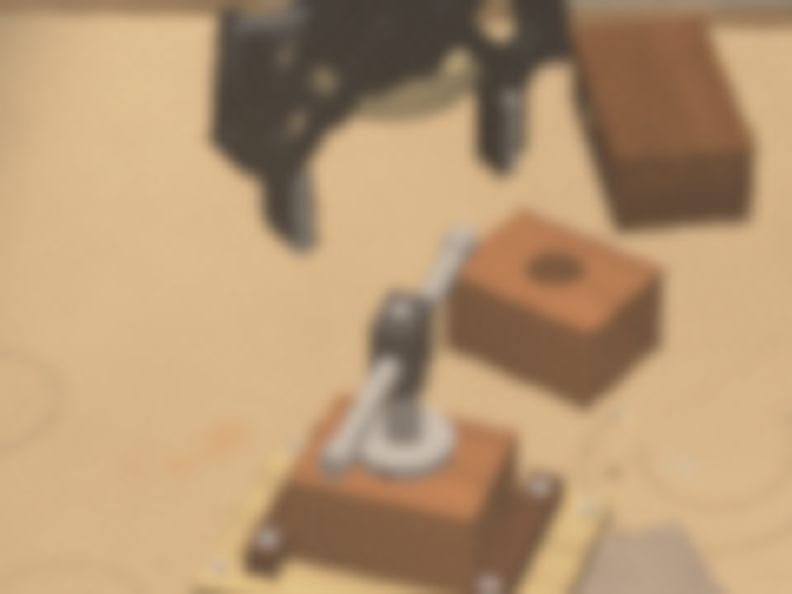

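```bash
python3 -m handwheel '0 0 0 0 0 -7 0; 0 0 0 0 0 -14 0; 0 0 0 0 0 -21 0; 0 0 0 0 0 -28 0; 0 0 0 0 0 -35 0; 0 0 0 0 0 -42 0; 0 0 0 0 0 -49 0; 0 0 0 0 0 -56 0'; python3 -m handwheel '0 0 0 0 0 -7 0; 0 0 0 0 0 -14 0; 0 0 0 0 0 -21 0; 0 0 0 0 0 -28 0; 0 0 0 0 0 -35 0; 0 0 0 0 0 -42 0; 0 0 0 0 0 -49 0; 0 0 0 0 0 -56 0'; python3 -m handwheel '0 0 0 0 0 -5 0; 0 0 0 0 0 -11 0; 0 0 0 0 0 -16 0; 0 0 0 0 0 -16 0; 0 0 0 0 0 -16 0; 0 0 0 0 0 -16 0; 0 0 0 0 0 -16 0; 0 0 0 0 0 -16 0'; python3 -c "
from h import *
S=state();print(S['t'],S['joint_pos'],S['position'],S['contact_force'],S['ft_torque'],R.from_quat(S['ee_rot']).as_euler('zyx',degrees=True))
s=imaging.grab_frame('side');crop(s,'s9.png',320,220)"
```

```text
t: 11.62
position: [0.5429, 0.0501, 0.167]
ee_rot: [0.043, 0.999, -0.0, -0.0]
contact_force: [0.5, 0.6, -0.1]
finger_gap: 0.0856
t: 12.28
position: [0.5429, 0.05, 0.167]
ee_rot: [-0.431, 0.902, 0.0, -0.0]
contact_force: [-0.4, -0.2, -0.4]
finger_gap: 0.0855
t: 12.95
position: [0.543, 0.0503, 0.1672]
ee_rot: [-0.55, 0.835, -0.0, -0.0]
contact_force: [0.2, 0.0, -0.8]
finger_gap: 0.0852
12.95 [ 0.13746163  0.45754418 -0.40626218  1.79691328  0.21938061  0.93164001
  2.37324515] [0.54299823 0.05026955 0.16717165] [ 0.21882354  0.02072595 -0.84297928] [-0.00104317  0.01320101 -0.08616488] [ 1.13218199e+02 -3.31287900e-03  1.79993414e+02]
```

View pics/s9.png

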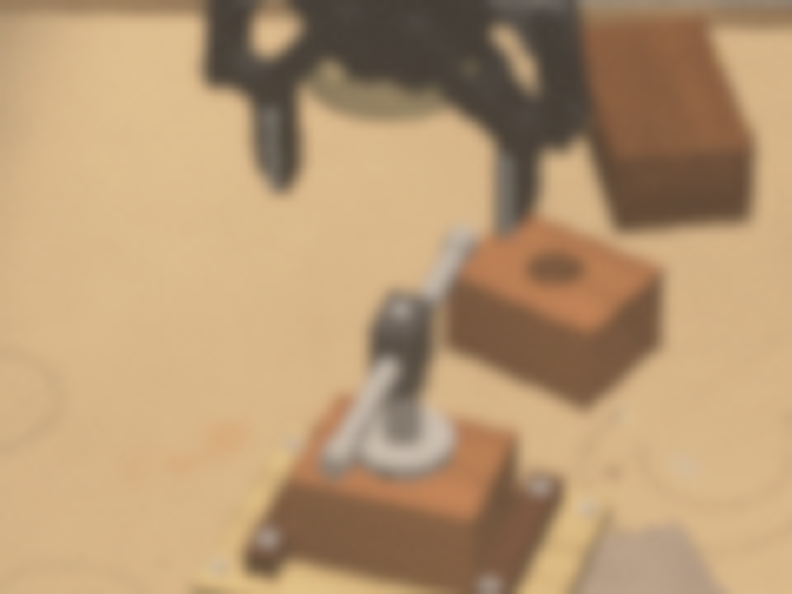

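```bash
python3 -m handwheel '0 0 12 0 0 0 0; 0 0 28 0 0 0 0; 0 0 44 0 0 0 0; 0 0 44 0 0 0 0; 0 0 44 0 0 0 0.3; 0 0 44 0 0 0 0.6; 0 0 44 0 0 0 1; 0 0 44 0 0 0 1';python3 -m handwheel '0 0 0 0 0 0 1; 0 0 0 0 0 0 1; 0 0 0 0 0 0 1; 0 0 0 0 0 0 1; 0 0 0 0 0 0 1; 0 0 0 0 0 0 1; 0 0 0 0 0 0 1; 0 0 0 0 0 0 1'; python3 -c "
from h import *
s=imaging.grab_frame('side');crop(s,'s10.png',320,220)
S=state();print(S['t'],S['joint_pos'],S['position'],S['contact_force'],S['ft_torque'],R.from_quat(S['ee_rot']).as_euler('zyx',degrees=True))"
```

```text
t: 13.67
position: [0.5436, 0.0503, 0.1241]
ee_rot: [-0.551, 0.835, -0.0, 0.001]
contact_force: [0.1, -0.5, 0.9]
finger_gap: 0.0389
t: 14.33
position: [0.5435, 0.0502, 0.124]
ee_rot: [-0.551, 0.834, -0.0, 0.001]
contact_force: [-0.5, -0.8, 6.0]
finger_gap: 0.0176
14.3833 [ 0.12206536  0.50771594 -0.38832101  1.8509682   0.25262298  0.82986115
  2.34448087] [0.54347586 0.0502434  0.12393932] [-1.21050041 -0.72159073  5.53182342] [-0.0976678   0.27110489  0.04996769] [1.13123620e+02 7.67104856e-02 1.79997363e+02]
```

View pics/s10.png

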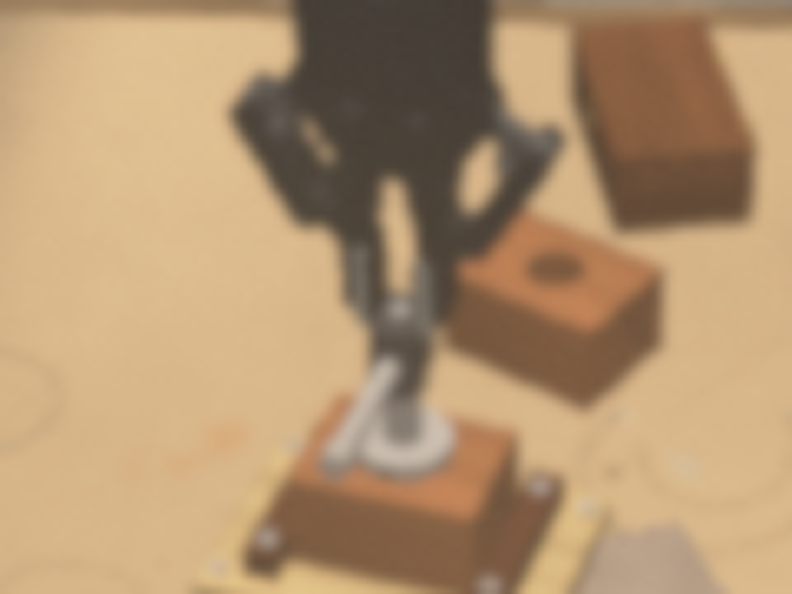

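The hub is gripped again, with the bar pose unchanged. Now the second half turn, taking the first 135°.

```bash
for i in 1 2 3; do python3 -m handwheel '0 0 0.1 0 0 5 1; 0 0 0.1 0 0 11 1; 0 0 0.2 0 0 17 1; 0 0 0.3 0 0 23 1; 0 0 0.4 0 0 29 1; 0 0 0.5 0 0 35 1; 0 0 0.6 0 0 41 1; 0 0 0.6 0 0 45 1'; done; python3 -c "
from h import *
S=state();print(S['t'],S['joint_pos'],S['position'],S['contact_force'],S['ft_torque'],R.from_quat(S['ee_rot']).as_euler('zyx',degrees=True))"
```

```text
t: 15.05
position: [0.5434, 0.0503, 0.1234]
ee_rot: [-0.187, 0.982, -0.0, 0.001]
contact_force: [0.6, -0.2, 4.8]
finger_gap: 0.0175
t: 15.72
position: [0.5434, 0.0504, 0.1227]
ee_rot: [0.203, 0.979, 0.0, 0.001]
contact_force: [-1.2, -0.4, 4.6]
finger_gap: 0.0177
t: 16.38
position: [0.5435, 0.0505, 0.1221]
ee_rot: [0.562, 0.827, 0.001, 0.0]
contact_force: [-0.0, -0.2, 5.1]
finger_gap: 0.0174
16.3833 [-0.32937092  0.50729325  0.28873666  1.85894721 -0.19429793  0.80128409
  0.43756252] [0.54346093 0.05054522 0.12210201] [-0.04510264 -0.17943126  5.1039369 ] [0.06854197 0.17759487 0.08526434] [-1.11601879e+02  7.27767626e-02 -1.79974368e+02]
```

```bash
python3 -m handwheel '0 0 0.1 0 0 5 1; 0 0 0.1 0 0 11 1; 0 0 0.2 0 0 17 1; 0 0 0.3 0 0 23 1; 0 0 0.4 0 0 29 1; 0 0 0.5 0 0 34 1; 0 0 0.6 0 0 39 1; 0 0 0.6 0 0 44 1'; python3 -c "
from h import *
S=state();print(S['ft_torque'],R.from_quat(S['ee_rot']).as_euler('zyx',degrees=True))"
python3 -m handwheel '0 0 0 0 0 1 1; 0 0 0 0 0 1.5 1; 0 0 0 0 0 2 1; 0 0 0 0 0 2.5 1; 0 0 0 0 0 3 1; 0 0 0 0 0 3.5 1; 0 0 0 0 0 4 1; 0 0 0 0 0 4 1'; python3 -c "
from h import *
S=state();print(S['t'],S['joint_pos'],S['position'],S['contact_force'],S['ft_torque'],R.from_quat(S['ee_rot']).as_euler('zyx',degrees=True))"
```

```text
t: 17.05
position: [0.5436, 0.0505, 0.1215]
ee_rot: [0.831, 0.557, 0.001, 0.0]
contact_force: [-1.1, -0.1, 5.1]
finger_gap: 0.0171
[0.05258035 0.21322062 0.13600825] [-6.76739802e+01  8.14716390e-02 -1.79964550e+02]
t: 17.72
position: [0.5436, 0.0505, 0.1214]
ee_rot: [0.849, 0.529, 0.001, 0.0]
contact_force: [-0.7, 1.3, 5.5]
finger_gap: 0.0172
17.7167 [-0.48273469  0.54576968  0.53220762  1.86142976 -0.36551982  0.83074003
 -0.21999572] [0.54357015 0.05052678 0.12144805] [-0.67610053  1.30344636  5.5496894 ] [0.13644918 0.15903784 0.06519816] [-6.38864283e+01  7.78237681e-02 -1.79966482e+02]
```

```bash
python3 -m handwheel '0 0 0 0 0 0.5 1; 0 0 0 0 0 1 1; 0 0 0 0 0 1.5 1; 0 0 0 0 0 2 1; 0 0 0 0 0 2.5 1; 0 0 0 0 0 3 1; 0 0 0 0 0 3 1; 0 0 0 0 0 3 1'; python3 -c "
from h import *
S=state();print(S['t'],S['position'],S['contact_force'],S['ft_torque'],R.from_quat(S['ee_rot']).as_euler('zyx',degrees=True))
s=imaging.grab_frame('side');crop(s,'s11.png',320,235,60,45,13)"
```

```text
t: 18.38
position: [0.5436, 0.0506, 0.1214]
ee_rot: [0.862, 0.508, 0.001, 0.0]
contact_force: [0.3, 0.2, 6.2]
finger_gap: 0.0173
18.3833 [0.54358515 0.05060608 0.1214442 ] [0.31563659 0.21929572 6.19755534] [0.0594995  0.13675421 0.63475334] [-6.10024437e+01  7.40535611e-02 -1.79983136e+02]
```

View pics/s11.png

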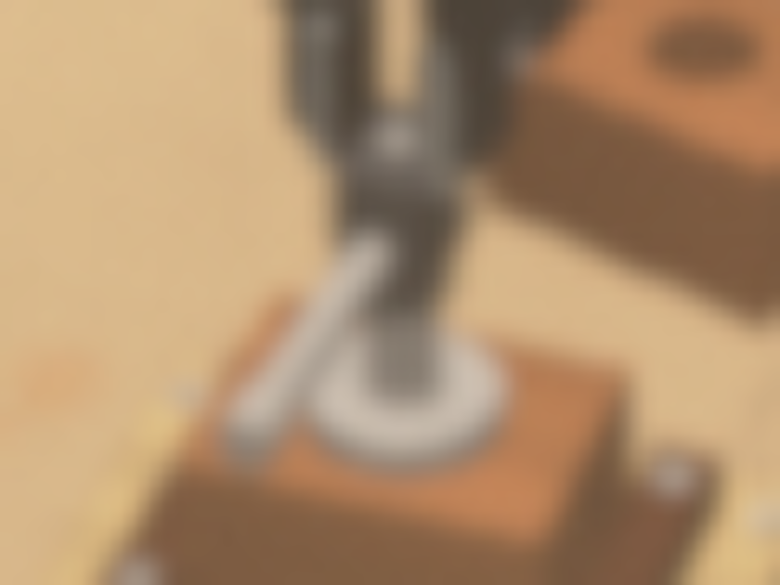

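The torque jumped to 0.63 N m, so the tap is on its stop. I'll unwind the grip slightly, release and lift straight up.

```bash
python3 -m handwheel '0 0 0 0 0 -1 1; 0 0 0 0 0 -2 1; 0 0 0 0 0 -2 1; 0 0 0 0 0 -2 0; 0 0 0 0 0 -2 0; 0 0 0 0 0 -2 0; 0 0 0 0 0 -2 0; 0 0 0 0 0 -2 0';python3 -m handwheel '0 0 0 0 0 0 0; 0 0 -10 0 0 0 0; 0 0 -30 0 0 0 0; 0 0 -60 0 0 0 0; 0 0 -90 0 0 0 0; 0 0 -120 0 0 0 0; 0 0 -130 0 0 0 0; 0 0 -130 0 0 0 0'; python3 -m handwheel '0 0 0 0 0 0 0; 30 0 0 0 0 0 0; 65 0 0 0 0 0 0; 100 0 0 0 0 0 0; 135 0 0 0 0 0 0; 170 0 0 0 0 0 0; 200 0 0 0 0 0 0; 200 0 0 0 0 0 0'; python3 -c "
from h import *
S=state();print(S['t'],S['position'],S['contact_force'])
s=imaging.grab_frame('side');crop(s,'s12.png',320,225);t=imaging.grab_frame('top');crop(t,'t12.png',310,256,240,180,3.3)"
```

```text
t: 19.1
position: [0.5429, 0.0502, 0.1206]
ee_rot: [0.853, 0.522, -0.0, -0.0]
contact_force: [-0.1, 0.9, 0.2]
finger_gap: 0.0769
t: 19.77
position: [0.5445, 0.0498, 0.2542]
ee_rot: [0.853, 0.522, 0.003, 0.001]
contact_force: [0.9, -0.3, -0.3]
finger_gap: 0.0854
t: 20.43
position: [0.634, 0.2362, 0.2466]
ee_rot: [0.851, 0.525, -0.001, -0.002]
contact_force: [-2.0, 0.9, -0.7]
finger_gap: 0.0852
20.4333 [0.63401907 0.23618152 0.24660565] [-1.97107369  0.94370941 -0.68013099]
```

View pics/s12.png

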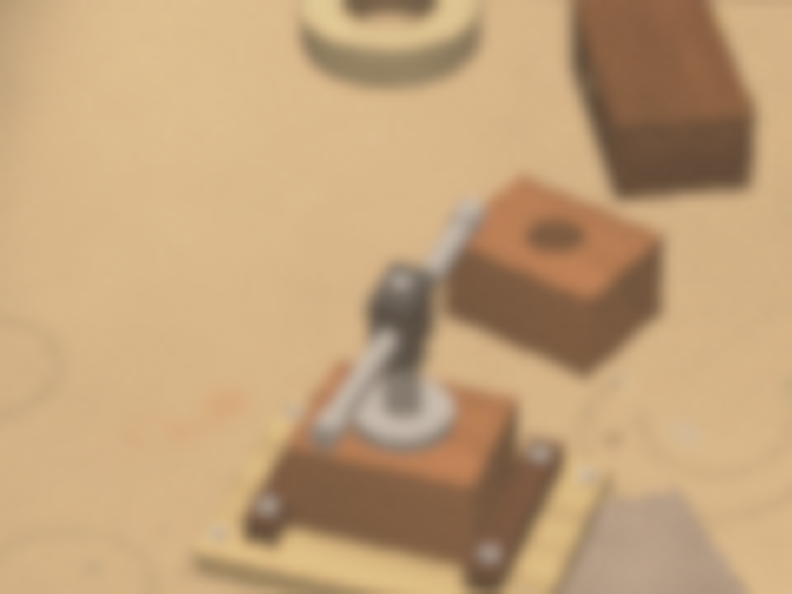

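View pics/t12.png

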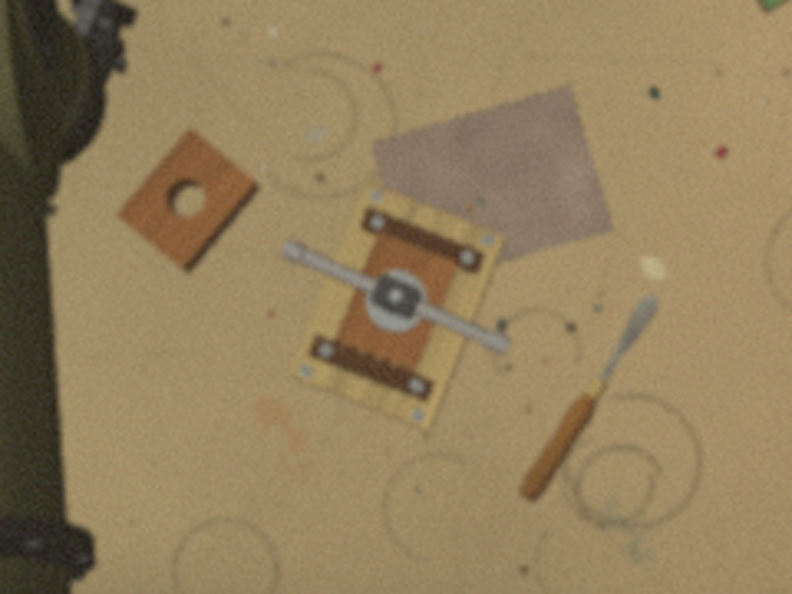

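```bash
python3 -c "
from h import *
t=imaging.grab_frame('top')
a=[onplane(t,190+x/3.3,166+y/3.3,.1132) for x,y in((293,250),(503,344))]
d=a[0]-a[1];print(np.degrees(np.arctan2(d[1],d[0])),state()['joint_velocities'].round(3))
for i in range(3):
  s=imaging.grab_frame('side')
cv2.imwrite('pics/sf.png',s['pixels'][...,::-1])
a=cv2.imread('pics/side0.png').astype(int);print('diff blk',np.abs(a-s['pixels'][...,::-1].astype(int))[255:480,200:].max())
print(state()['t'],robot.sign_off())"
```

```text
64.39417416377921 [ 0.016 -0.028  0.022  0.011  0.004  0.002  0.001]
diff blk 9
the job is handed in; nothing more can be done
20.7333 None
```

The tap is turned down to its stop with the collar on the block, and I handed the job in at about 20.7 s. No verdict was reported.

**What I did**
- I pinched the hub and turned it clockwise half a turn; the wrist measured 181°.
- I then turned it back a quarter, to a net 90°.
- There I let go, lifted clear, swung the gripper back half a turn and gripped again, because the last joint did not have enough range left.
- The second half turn ran forward until it met the hard stop. The wrist torque rose from about 0.1 to 0.63 N m there.
- I eased the grip, released and moved the arm away.

**Last checks**
- **Tap angle:** in the top picture the bar now lies at 64.4°, against about 65° expected at the stop. That fits within the accuracy of the pictures.
- **Collar:** it appears to sit on the block in the side picture. At that resolution I could not measure the gap directly.
- **Things lying around:** comparing the lower part of the first and last side pictures showed only noise. In the final pictures the spare block, scraper and tape stand as before by eye.
- **Forces:** the force readings I took stayed under about 10 N, and the gripper was clear of everything at the end.

No check failed. The two cameras differed by 2–3 mm on where the hub was, and the grip's own centring and small shifts made up for that.

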